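# Open a sample canister braced in the cell block

## Robot

A 6-joint arm with a two-finger parallel gripper is mounted at the origin on the work surface. World frame = base frame: x ahead of the robot, y to its left, z up, the work surface at z = 0. Lengths are in m, angles in rad, forces in N, time in s.
With the tool pointing down it reaches from about 0.3 to 0.875 m from the base axis. Payload 4.2 kg.
Tool frame: the origin (TCP) lies on the centre line of the jaws, within the pads' length; the fingertips stand 11 mm ahead of it and the grasp point (between the pads) lies 8 mm behind it (ctrl.tip_extent is the distance from the TCP to the fingertips, in m); z points along the fingers, x is the direction in which the jaws open and shut, and the axes are right-handed (so a half turn about z gives the same grasp; the last joint's range is limited). The gripper opens to 85 mm and grips with 20 to 120 N. Pads are 22 mm wide; open, the fingers measure 114 mm over their backs; the gripper's body (76 mm by 85 mm) begins 54 mm behind the grasp point. The pads swing forward as they close: fully open they stand 13 mm farther back than shut.
Start: joints at [-1.344, 0.32, 1.565, -0, 1.257, -0.02], TCP at [0.14, -0.558, 0.242] pointing down, gripper open.
Joint ranges: [-3.11, 3.11], [-0.84, 2.01], [0.21, 2.61], [-1.34, 4.49], [0.05, 2.63], [-2.56, 2.56]. Speed limits (rad/s): [2.57, 2.57, 3.14, 3.14, 3.14, 3.14].

## Interface

Orientations are given as a rotation vector (axis times angle).
In Python, from plant import ctrl, viewer, order, cut_out gives the robot as it stands.
- The arm moves only by the tool apply_moves, never from a script. Its argument "commands" is a list of rows, each a list of 5 numbers: the shift along the tool's x, y, z normalised to -1 to 1, where 1 is 0.02 m, then the turn about the tool's z normalised to -1 to 1, where 1 is 4 degrees, then the opening in per cent of the stroke, from 0 (shut) to 100 (fully open). In form: [[tx, ty, tz, yaw, gripper], ...]. A call has 1 to 5 rows; each row shifts and turns the commanded pose from where the row before left it, along the tool's axes as they then stand; what a row does not reach is not made up. A row lasts 1/8 s, in which the tool goes at most 62.5 mm and 10.7 degrees, less where a joint would pass 70% of its speed; a pose out of reach is approached as far as the arm can. A call with a number of a shift or a turn outside -1 to 1 is refused whole. A call with a gripper value outside its range is refused whole. The fingers move at their own pace and stop on an object; the grip force is fixed at half the most. Time passes only in rows, so rows that do not move let the fingers close. It gives the time, the measured TCP pose, the force and the opening at its end, in the units of the state.
- ctrl.state(): the state, without advancing time (a new reading comes with each control period).
- viewer.grab_frame(name): name is "side" or "top" or "wrist"; returns (picture, depth): 384x512x3 uint8, red, green, blue; 384x512 float32, m along the optical axis (not along the pixel's ray), 0 where there is no reading.
- viewer.calibration(name): a dict with "mtx" (3x3 intrinsics, pixels), "rvec" (rotation vector, rad) and "tvec" (3), from world to camera coordinates, as OpenCV has them. Camera axes: x right, y down, z forward; pixel columns grow to the right and rows downward; lengths in m; the calibration is good to about 2 mm. A picture is of the moment at which its call begins: read the wrist's pose just before it. calibration takes no time and is no camera call; for the wrist camera it gives the pose at the moment of the call.
- order.hand_in(): hands the job in, once; it reports no verdict.
Trained networks look in the newest picture that a camera, given by its name, has taken for a name from the list of things; names that differ only in an ending like _2 or _b are one class to them, and where a whole thing is asked for, a point or a joint stands for the part that bears it (a point fixed in the world has none). Each returns a list of dicts, best first, with "confidence" (0 to 1); they miss things now and then, are a little off and sometimes report something else, mostly with a low value. They report only what shows in the picture. A call takes as long as a camera call. They do not tell look-alikes from the thing itself.
- cut_out(target, camera): "pixels" (384x512 bool, what is visible of it) and "point" ([column, row] in pixels, amid what is visible of it).
The state is a dict: "clock": time; "q": joint angles; "qd": joint speeds; "joint_torque": joint torques, N m; "eef_pos": TCP position; "tool_rot": TCP orientation; "ft_force": force on the tool from outside, world axes, zero at the start; "wrist_torque": the same for the moment, N m; "opening": opening from 0.0 (shut) to 1.0 (fully open).
Only numpy, scipy, OpenCV 4.12 (cv2) and the standard library are available. Lean on these libraries where they do the work, as an engineer would, in place of code of your own. Each camera call takes 0.05 s, during which the arm holds its last target. There are 200 camera calls.

## Task

Take the capped sample canister by its cap, lower it gently, foot first, all the way down into the square well of the cell block so that the well keeps it from turning, then unscrew the tight cap counter-clockwise and stop turning as soon as its threads let go (about 75 degrees, slack included). Lift the cap straight off and finish still holding it upright, clear of the open canister by a centimetre or two, right above its mouth, with the canister left standing at the bottom of the well. Do not drop or ram the canister into the well, and leave the lens barrel, the post and the wrench alone.

Things in the scene. Friction and masses are not known exactly. Their poses are not given: they have to be found in the camera images.
- canister: Loose upright aluminium canister, about 350 g. Origin: centre of its base. Square foot 44 x 44 mm, 20 mm high, sides along its x, y (a quarter turn fits the same); round body 42 mm across up to z = 66 mm; then a neck 34 mm across (41 over the thread) up to z = 84 mm, inside the cap. 100 mm high with cap, by which it can be carried. Standing free it spins along when the cap is twisted.
- mouth (a point): Centre of the top of the canister's neck, 84 mm above the canister's origin.
- cap: Black ribbed round screw cap, 52 mm across, 32 mm high, 60 g, hollow below, flat on top. Origin: centre of its lower edge, z up. Screwed tight, its origin lies 68 mm above the canister's and its axes are parallel to the canister's. Three lugs inside hook under three thread segments on the neck.
- cap_top (a point): Centre of the cap's flat top, 32 mm above the cap's origin.
- thread (a joint): Angle of the cap's unscrewing from the canister, rad: 0 tight, growing counter-clockwise from above. It is a stopper on the neck whose bar (8 mm high) the cap turns with it: 0.06 rad play, 0.3 N m friction; it stays on the canister. The cap rises 4 mm per rad (0.5 mm play) and is held down until about 0.9 rad; from 0.95 it lifts straight off. Past 1.5 is too far.
- block: Aluminium block on a black base, fixed, 120 x 120 mm, 85 mm high; a 10 mm wide, 9 mm high screw head 50 mm off centre along x and y at each corner. Origin: centre of its underside. In its top a deep square well, 48 x 48 mm, sides along the block's x, y, widening to 60 mm over the top 8 mm. In it the canister can still turn 0.1 rad either way; the tight cap's lower edge is 13 mm above the block.
- well_floor (a point): Centre of the well's floor, 30 mm above the table (the well is 55 mm deep). The canister's origin comes to rest here.
- well_mouth (a point): Centre of the well's mouth, level with the block's top, 85 mm above the table.
- lens_barrel: Bystander: black lens barrel, loose, 68 mm across at its foot narrowing to 44 mm, 80 mm high, standing; origin at the centre of its underside.
- post: Bystander: steel optics post, loose, 13 mm across on a 42 mm round base, 75 mm high; origin at the centre of its underside.
- wrench: Bystander: steel wrench, loose, 140 mm long, lying flat; its own x axis runs along it.
There are look-alikes about, which are no part of the job. There is more than one size of the block; the one meant has the size given above. What is shaped like the canister but green is not meant.

How it is judged:
By the outcome, as a careful person would: the job done as asked, in the order asked, and still so for the second after the job is handed in, while the arm keeps its last pose, push and grip.
It also fails if it takes over 48 s, if anything falls off the work surface, if the arm or the gripper's body presses on something with over 40 N, if the wrist force passes 120 N, or if a joint passes its speed limit or range.

## Working session

There is one attempt and no reset: what is moved stays moved. The work goes in short steps, Python scripts to look and compute and a tool call to move; the robot and the scene stay as the last step left them, time stands still between calls to the robot, and variables do not carry over. Pictures are saved under pics/ and viewed, on a budget of 10 in all, crops included, one or two more only if the job needs it, and the job is handed in when it is done.

Besides the shell and the picture viewer there is one more tool, called after "Request:" by a JSON object that holds its "method" and its "body", one argument or row to a line. apply_moves: Moves the arm, as the interface text tells. Its arguments: {"type":"object","properties":{"commands":{"type":"array"}},"required":["commands"]}

```bash
mkdir -p pics; cat > h.py <<'E'
import numpy as np, cv2
from plant import ctrl, viewer, order, cut_out
def cal(n):
    c=viewer.calibration(n); return np.array(c["mtx"]),cv2.Rodrigues(np.array(c["rvec"],float))[0],np.array(c["tvec"],float).ravel()
def cloud(d,c):
    K,R,t=c; v,u=np.mgrid[:384,:512]
    p=np.stack([(u-K[0,2])/K[0,0]*d,(v-K[1,2])/K[1,1]*d,d],-1)
    return (p-t)@R
def shoot(n):
    c=cal(n); im,d=viewer.grab_frame(n); return im,d,c,cloud(d,c)
def save(f,*ims): cv2.imwrite('pics/'+f,cv2.cvtColor(np.hstack(ims),cv2.COLOR_RGB2BGR))
E
python3 - <<'E'
from h import *
s=ctrl.state();print(s["clock"],s["eef_pos"],s["tool_rot"],s["opening"],ctrl.tip_extent)
np.set_printoptions(precision=3,suppress=True)
for n in ("top","side"):
    im,d,c,P=shoot(n); save(n+'.png',im)
    np.savez(n+'.npz',im=im,d=d,P=P)
    for t in ("canister","cap","block","lens_barrel","post","wrench"):
        for r in cut_out(t,n):
            m=r["pixels"]&(d>0)
            if r["confidence"]<.3 or m.sum()<10: continue
            Q=P[m]; print(n,t,round(r["confidence"],2),np.round(r["point"]),m.sum(),Q.min(0),Q.max(0),np.median(Q,0), im[m].mean(0))
E
```

```text
0.0 [ 0.14036059 -0.55711045  0.24146537] [-2.47706509e+00  1.93042834e+00  2.24454357e-03] 1.0009136630123 0.011
top canister 0.63 [385. 217.] 447 [ 0.435 -0.395 -0.003] [ 0.489 -0.316  0.094] [ 0.463 -0.335  0.067] [ 37.291 104.74   54.521]
top canister 0.47 [335. 214.] 67 [ 0.445 -0.244  0.005] [ 0.487 -0.219  0.075] [ 0.471 -0.228  0.02 ] [84.806 86.731 89.299]
top cap 0.82 [347. 213.] 435 [ 0.444 -0.297  0.001] [ 0.497 -0.222  0.104] [ 0.471 -0.245  0.1  ] [77.88  79.722 83.68 ]
top block 0.7 [241. 182.] 2396 [ 0.476 -0.071 -0.003] [0.623 0.081 0.097] [0.551 0.005 0.085] [156.815 159.432 163.619]
top block 0.58 [257. 257.] 1425 [ 0.319 -0.073 -0.003] [0.426 0.045 0.075] [ 0.372 -0.018  0.063] [159.009 161.37  165.381]
top lens_barrel 0.61 [159. 219.] 609 [ 0.441  0.195 -0.003] [0.506 0.278 0.084] [0.473 0.217 0.052] [30.003 30.527 33.363]
top post 0.62 [338. 144.] 215 [ 0.636 -0.266 -0.002] [ 0.678 -0.223  0.077] [ 0.653 -0.241  0.011] [ 99.074 102.781 107.888]
top wrench 0.65 [152. 156.] 399 [ 0.584  0.232 -0.003] [0.721 0.268 0.012] [0.649 0.25  0.007] [178.774 179.805 186.566
[... 433 characters left out ...]
0.003] [0.44  0.1   0.072] [ 0.367 -0.046  0.058] [131.359 133.348 136.896]
side block 0.62 [252. 179.] 2608 [ 0.472 -0.074 -0.002] [0.66  0.077 0.095] [ 0.542 -0.034  0.077] [130.714 132.878 136.915]
side lens_barrel 0.95 [191. 152.] 573 [ 0.438  0.192 -0.002] [0.521 0.31  0.082] [0.467 0.209 0.042] [50.719 51.997 55.309]
side post 0.58 [342. 237.] 339 [ 0.634 -0.266 -0.003] [ 0.711 -0.196  0.075] [ 0.651 -0.247  0.01 ] [112.844 115.637 120.617]
side wrench 0.67 [236. 135.] 175 [ 0.587  0.233 -0.002] [0.718 0.268 0.009] [0.638 0.247 0.006] [172.503 173.103 179.44 ]
side wrench 0.39 [275. 274.] 411 [ 0.441 -0.28  -0.002] [ 0.498 -0.218  0.07 ] [ 0.458 -0.265  0.021] [114.674 116.927 120.54 ]
```

View pics/top.png

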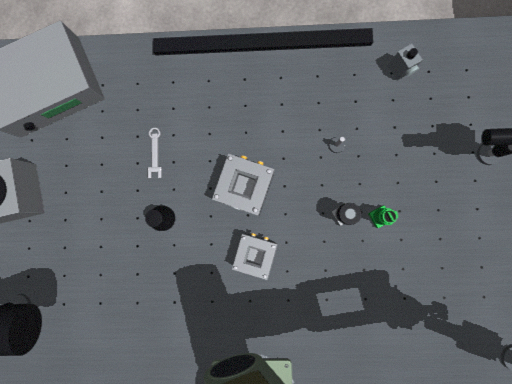

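View pics/side.png

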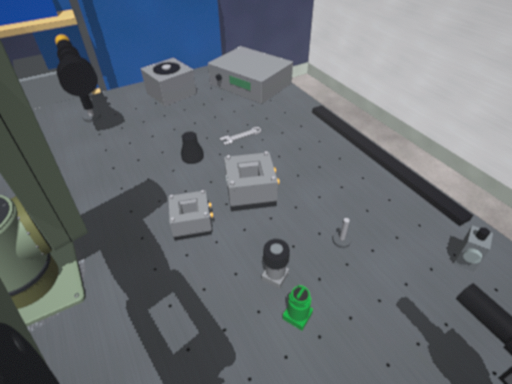

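```bash
cat >> h.py <<'E'
def rect(xy):
    r=cv2.minAreaRect((np.asarray(xy)*1000).astype(np.float32)); return np.round(r[0],1),np.round(r[1],1),round(r[2],1)
def circ(xy):
    A=np.c_[2*xy,np.ones(len(xy))]; s=np.linalg.lstsq(A,(xy**2).sum(1),rcond=None)[0]; return s[:2],np.sqrt(s[2]+s[:2]@s[:2])
def rel(dst):
    s=ctrl.state(); R=cv2.Rodrigues(np.array(s["tool_rot"]))[0]
    return R.T@(np.array(dst)-s["eef_pos"])/.02
E
python3 - <<'E'
from h import *
np.set_printoptions(precision=4,suppress=True)
for n in ("top","side"):
    P=np.load(n+'.npz')["P"]
    def box(x0,x1,y0,y1,z0,z1): 
        m=(P[...,0]>x0)&(P[...,0]<x1)&(P[...,1]>y0)&(P[...,1]<y1)&(P[...,2]>z0)&(P[...,2]<z1); return P[m]
    b=box(.45,.65,-.1,.1,.081,.089); print(n,"block",rect(b[:,:2]),len(b),b[:,2].mean())
    c=box(.42,.52,-.29,-.2,.094,.108); print("captop",rect(c[:,:2]),len(c),c[:,2].mean())
    f=box(.42,.52,-.30,-.2,.006,.024); print("foot",rect(f[:,:2]),len(f))
    f=box(.42,.52,-.30,-.2,.016,.024); print("foottop",rect(f[:,:2]),len(f))
    f=box(.42,.52,-.41,-.3,.006,.024); print("green foot",rect(f[:,:2]),len(f))
s=ctrl.state();R=cv2.Rodrigues(np.array(s["tool_rot"]))[0];print(R)
K,Rc,t=cal("wrist"); print(K, "cam pos in tool",R.T@(-Rc.T@t-s["eef_pos"]), "cam axis in tool",R.T@Rc.T)
print(rel([.471,-.249,.24]))
E
```

```text
top block (array([550.7,   4.8]), array([120.2, 120. ]), 69.1) 1785 0.08509089104127329
captop (array([ 470.9, -248.1]), array([49.8, 49.8]), 88.9) 384 0.09995563158612049
foot (array([ 470.6, -246.6]), array([43.4, 41.2]), 30.5) 56
foottop (array([ 464.6, -232. ]), array([46.3, 20.1]), 10.7) 42
green foot (array([ 462.5, -344.7]), array([43.7, 43.7]), 26.6) 93
side block (array([549.2,   3.6]), array([123.3, 120.2]), 69.4) 1145 0.0840492231508704
captop (array([ 470. , -249.5]), array([51.7, 50.5]), 78.7) 479 0.09910838468169265
foot (array([ 469.4, -249.6]), array([44.2, 44.4]), 31.8) 185
foottop (array([ 469.3, -249.6]), array([44.1, 44.4]), 31.9) 123
green foot (array([ 461. , -346.9]), array([45. , 43.6]), 26.5) 208
[[ 0.2443 -0.9697  0.    ]
 [-0.9697 -0.2443 -0.0001]
 [ 0.0001 -0.     -1.    ]]
[[323.7263   0.     252.6066]
 [  0.     323.7263 192.0807]
 [  0.       0.       1.    ]] cam pos in tool [ 0.001  -0.0808 -0.1295] cam axis in tool [[ 1.     -0.0004  0.0008]
 [ 0.0002  0.9496  0.3134]
 [-0.0009 -0.3134  0.9496]]
[-10.924  -19.7943   0.1171]
```

Request:
{"method": "apply_moves", "body": {
  "commands": [
    [-0.55, -1, 0, 0, 100],
    [-0.55, -1, 0, 0, 100],
    [-0.55, -1, 0, 0, 100],
    [-0.55, -1, 0, 0, 100],
    [-0.55, -1, 0, 0, 100]
  ]
}}

```text
clock: 1.32
eef_pos: [0.2255, -0.478, 0.2425]
tool_rot: [-2.479, 1.93, -0.0]
ft_force: [0.5, 0.2, 0.0]
opening: 1.002
```

Request:
{"method": "apply_moves", "body": {
  "commands": [
    [-0.55, -1, 0, 0, 100],
    [-0.55, -1, 0, 0, 100],
    [-0.55, -1, 0, 0, 100],
    [-0.55, -1, 0, 0, 100],
    [-0.55, -1, 0, 0, 100]
  ]
}}

```text
clock: 1.95
eef_pos: [0.3087, -0.4001, 0.2425]
tool_rot: [-2.479, 1.929, -0.0]
ft_force: [-0.2, -0.9, 0.7]
opening: 1.0
```

Request:
{"method": "apply_moves", "body": {
  "commands": [
    [-0.55, -1, 0, 0, 100],
    [-0.55, -1, 0, 0, 100],
    [-0.55, -1, 0, 0, 100],
    [-0.55, -1, 0, 0, 100],
    [-0.55, -1, 0, 0, 100]
  ]
}}

```text
clock: 2.58
eef_pos: [0.3919, -0.3222, 0.2425]
tool_rot: [-2.479, 1.929, -0.0]
ft_force: [0.5, -0.1, 0.1]
opening: 1.002
```

Request:
{"method": "apply_moves", "body": {
  "commands": [
    [-0.55, -1, 0, -1, 100],
    [-0.5, -1, 0, -1, 100],
    [0, 0, 0, -1, 100],
    [0, 0, 0, -1, 100],
    [0, 0, 0, -1, 100]
  ]
}}

```text
clock: 3.2
eef_pos: [0.4239, -0.2913, 0.2425]
tool_rot: [-2.778, 1.466, -0.0]
ft_force: [-0.1, -0.3, -0.1]
opening: 1.002
```

Request:
{"method": "apply_moves", "body": {
  "commands": [
    [0, 0, 0, -1, 100],
    [0, 0, 0, -1, 100],
    [0, 0, 0, -1, 100],
    [0, 0, 0, -1, 100],
    [0, 0, 0, -1, 100]
  ]
}}

```text
clock: 3.82
eef_pos: [0.4238, -0.2914, 0.2425]
tool_rot: [-2.99, 0.962, -0.0]
ft_force: [-0.5, 0.1, -0.4]
opening: 1.006
```

```bash
cat > w.py <<'E'
from h import *
np.set_printoptions(precision=4,suppress=True)
im,d,c,P=shoot("wrist")
np.savez('w.npz',im=im,d=d,P=P)
def box(x0,x1,y0,y1,z0,z1):
    m=(P[...,0]>x0)&(P[...,0]<x1)&(P[...,1]>y0)&(P[...,1]<y1)&(P[...,2]>z0)&(P[...,2]<z1); return P[m]
def yaw():
    R=cv2.Rodrigues(np.array(ctrl.state()["tool_rot"]))[0]; return np.degrees(np.arctan2(R[1,0],R[0,0]))
E
python3 - <<'E'
from w import *
save('w1.png',im)
c=box(.42,.52,-.29,-.2,.094,.108); print("captop",rect(c[:,:2]),len(c),c[:,2].mean())
for z in(.004,.012): f=box(.42,.52,-.30,-.2,z,.024); print("foot",rect(f[:,:2]),len(f))
print(yaw(),rel([.4705,-.249,.076]))
E
```

```text
captop (array([ 470.9, -249.8]), array([51.2, 50.6]), 59.9) 3135 0.09818245105613518
foot (array([ 478.7, -222.4]), array([2.8, 6.5]), 71.6) 16
foot (array([ 478.7, -222.4]), array([2.8, 6.5]), 71.6) 16
-35.57509853526955 [ 0.6616 -3.0811  8.3241]
```

View pics/w1.png

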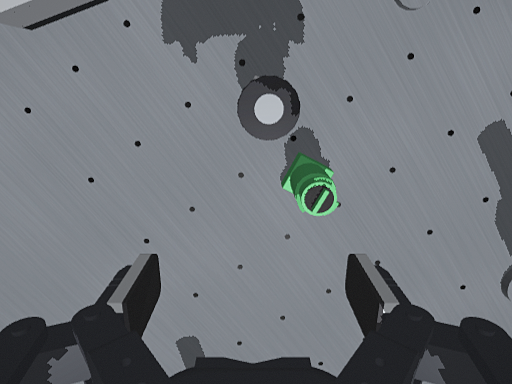

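Request:
{"method": "apply_moves", "body": {
  "commands": [
    [0.17, -0.77, 0, 0, 100],
    [0.17, -0.77, 0, 0, 100],
    [0.17, -0.77, 0, 0, 100],
    [0.17, -0.76, 0, 0, 100],
    [0, 0, 1, 0, 100]
  ]
}}

```text
clock: 4.5
eef_pos: [0.473, -0.2505, 0.2233]
tool_rot: [2.989, -0.965, 0.006]
ft_force: [-0.3, 0.5, 0.1]
opening: 0.999
```

Request:
{"method": "apply_moves", "body": {
  "commands": [
    [0, 0, 1, 0, 100],
    [0, 0, 1, 0, 100],
    [0, 0, 1, 0, 100],
    [0, 0, 1, 0, 100],
    [0, 0, 0, 0, 100]
  ]
}}

```text
clock: 5.12
eef_pos: [0.4702, -0.2503, 0.1409]
tool_rot: [-2.988, 0.967, 0.005]
ft_force: [0.2, 0.3, -0.3]
opening: 1.0
```

```bash
python3 - <<'E'
from w import *
save('w2.png',im)
c=box(.42,.52,-.29,-.2,.09,.108); print("captop",rect(c[:,:2]),len(c),c[:,2].mean())
f=box(.42,.52,-.30,-.2,.01,.03); print("foot",rect(f[:,:2]),len(f))
print(yaw(),rel([.4707,-.2495,.076]))
E
```

```text
captop (array([ 471.5, -249.1]), array([51.8, 52.1]), 8.9) 5952 0.09784348636758358
foot (array([ 479.1, -245.1]), array([26. , 44.3]), 31.0) 652
-35.844996931580276 [-0.0448 -0.0463  3.3023]
```

View pics/w2.png

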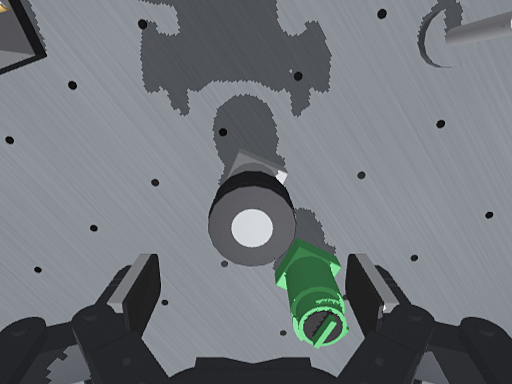

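Request:
{"method": "apply_moves", "body": {
  "commands": [
    [0, -0.05, 0.9, 0, 100],
    [0, 0, 0.9, 0, 100],
    [0, 0, 0.9, 0, 100],
    [0, 0, 0.6, 0, 100],
    [0, 0, 0, 0, 0]
  ]
}}

```text
clock: 5.8
eef_pos: [0.4713, -0.2503, 0.0762]
tool_rot: [-2.989, 0.967, 0.001]
ft_force: [-0.2, -0.3, -0.3]
opening: 0.818
```

Request:
{"method": "apply_moves", "body": {
  "commands": [
    [0, 0, 0, 0, 0],
    [0, 0, 0, 0, 0],
    [0, 0, 0, 0, 0],
    [0, 0, 0, 0, 0],
    [0, 0, 0, 0, 0]
  ]
}}

```text
clock: 6.42
eef_pos: [0.4714, -0.2503, 0.0772]
tool_rot: [-2.989, 0.967, -0.001]
ft_force: [-2.2, 1.3, 5.4]
opening: 0.595
```

Request:
{"method": "apply_moves", "body": {
  "commands": [
    [0, 0, 0, 0, 0],
    [0, 0, -0.3, 0, 0],
    [0, 0, -0.7, 0, 0],
    [0, 0, -1, 0, 0],
    [0, 0, -1, 0, 0]
  ]
}}

```text
clock: 7.05
eef_pos: [0.4713, -0.2505, 0.1373]
tool_rot: [2.989, -0.967, 0.0]
ft_force: [-0.1, 0.6, -3.3]
opening: 0.598
```

Request:
{"method": "apply_moves", "body": {
  "commands": [
    [0, 0, -1, 0, 0],
    [0, 0, -1, 0, 0],
    [0, 0, -1, 0, 0],
    [0, 0, -0.5, 0, 0],
    [0, 0, 0, 0, 0]
  ]
}}

```text
clock: 7.68
eef_pos: [0.4715, -0.2506, 0.207]
tool_rot: [2.989, -0.967, 0.002]
ft_force: [-0.2, -0.5, -4.7]
opening: 0.595
```

```bash
python3 - <<'E'
from w import *
im2,d2,c2,P=shoot("side"); 
s=ctrl.state(); print(s["eef_pos"],s["opening"],s["ft_force"])
def bx(x0,x1,y0,y1,z0,z1):
    m=(P[...,0]>x0)&(P[...,0]<x1)&(P[...,1]>y0)&(P[...,1]<y1)&(P[...,2]>z0)&(P[...,2]<z1); return P[m]
for a,b in((.124,.13),(.135,.142),(.124,.142)):
    f=bx(.42,.52,-.30,-.2,a,b);print("foot",rect(f[:,:2]),len(f))
f=bx(.42,.52,-.30,-.2,.09,.2);print(np.percentile(f[:,2],[0,1,5]))
save('s2.png',im2)
print(yaw(),rel([.55,.0045,.197]))
E
```

```text
[ 0.4708 -0.2502  0.2057] 0.5949190771511306 [-0.4025  0.5781 -3.5903]
foot (array([ 467.3, -265.3]), array([26.4, 54. ]), 76.5) 13
foot (array([ 467. , -264.6]), array([30.4, 59.6]), 76.6) 67
foot (array([ 467. , -264.6]), array([30.5, 59.6]), 76.4) 128
[0.1273 0.129  0.132 ]
-35.862058915810614 [ -4.2495 -12.6398   0.4358]
```

View pics/s2.png

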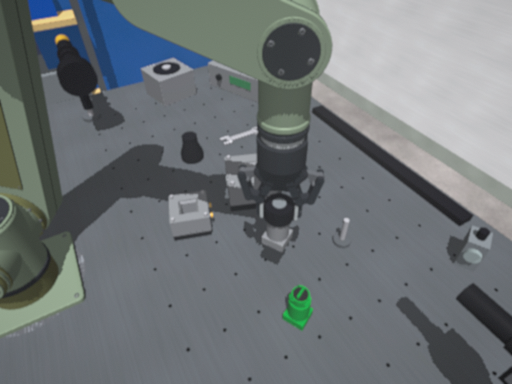

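Request:
{"method": "apply_moves", "body": {
  "commands": [
    [-0.16, -0.5, 0, 0, 0],
    [-0.33, -0.97, 0, 0, 0],
    [-0.33, -0.97, 0, 0, 0],
    [-0.33, -0.97, 0, 0, 0],
    [-0.33, -0.97, 0, 0, 0]
  ]
}}

```text
clock: 8.4
eef_pos: [0.4985, -0.1606, 0.2056]
tool_rot: [-2.989, 0.967, 0.002]
ft_force: [-0.2, 0.2, -2.7]
opening: 0.594
```

Request:
{"method": "apply_moves", "body": {
  "commands": [
    [-0.33, -0.97, 0, 0, 0],
    [-0.33, -0.97, 0, 0, 0],
    [-0.33, -0.97, 0, 0, 0],
    [-0.33, -0.97, 0, 0, 0],
    [-0.16, -0.5, 0, -0.5, 0]
  ]
}}

```text
clock: 9.02
eef_pos: [0.5258, -0.0723, 0.2057]
tool_rot: [3.007, -0.91, -0.002]
ft_force: [0.2, -0.8, -4.2]
opening: 0.594
```

Request:
{"method": "apply_moves", "body": {
  "commands": [
    [0, 0, 0, -1, 0],
    [0, 0, 0, -1, 0],
    [0, 0, 0, -1, 0],
    [0, 0, 0, -1, 0],
    [0, 0, 0, -1, 0]
  ]
}}

```text
clock: 9.65
eef_pos: [0.5256, -0.0737, 0.2059]
tool_rot: [3.119, -0.374, -0.001]
ft_force: [-0.4, -0.4, -3.7]
opening: 0.597
```

Request:
{"method": "apply_moves", "body": {
  "commands": [
    [0, 0, 0, -1, 0],
    [0, 0, 0, -1, 0],
    [0, 0, 0, -1, 0],
    [0, 0, 0, -1, 0],
    [0, 0, 0, 0, 0]
  ]
}}

```text
clock: 10.28
eef_pos: [0.5257, -0.0737, 0.206]
tool_rot: [3.141, 0.059, -0.001]
ft_force: [0.2, -0.9, -4.2]
opening: 0.6
```

```bash
python3 - <<'E'
from w import *
save('w3.png',im)
b=box(.45,.65,-.1,.1,.079,.088); print("block",rect(b[:,:2]),len(b),b[:,2].mean())
c=box(.42,.6,-.15,.03,.22,.24); print("captop",rect(c[:,:2]),len(c),c[:,2].mean())
f=box(.42,.60,-.15,.03,.132,.152);print("foot",rect(f[:,:2]),len(f))
s=ctrl.state();print(s["eef_pos"],s["tool_rot"],s["q"])
print(yaw(),rel([.55,.0045,.207]))
E
```

```text
block (array([550.5,   3.6]), array([120.5, 120.3]), 69.2) 19942 0.08292881857845802
captop (array([525.8, -68.4]), array([59.9, 74. ]), 53.2) 14769 0.22744287735993132
foot (array([525.6, -72.5]), array([42.3, 43.8]), 68.1) 1352
[ 0.5258 -0.0737  0.206 ] [ 3.141   0.0577 -0.0009] [-0.1609  0.2774  1.7217 -0.0002  1.143  -0.1975]
2.1043742452538567 [ 1.3547 -3.864  -0.0495]
```

View pics/w3.png

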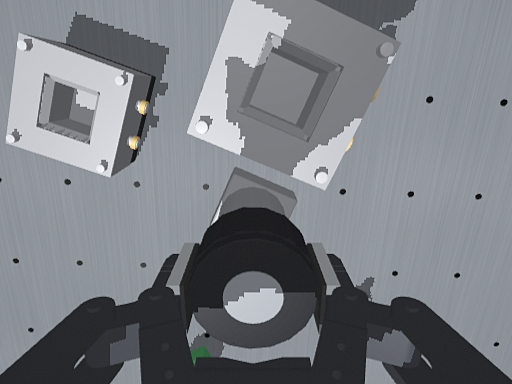

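Request:
{"method": "apply_moves", "body": {
  "commands": [
    [0.2, -0.5, 0, 0, 0],
    [0.34, -0.95, 0, 0, 0],
    [0.34, -0.95, 0, 0, 0],
    [0.34, -0.95, 0, 0, 0],
    [0.16, -0.44, 0, -0.25, 0]
  ]
}}

```text
clock: 10.95
eef_pos: [0.5511, 0.0049, 0.2062]
tool_rot: [3.14, 0.091, 0.0]
ft_force: [-0.9, -0.4, -4.3]
opening: 0.596
```

Request:
{"method": "apply_moves", "body": {
  "commands": [
    [0, 0, 0.5, 0, 0],
    [0, 0, 0.5, 0, 0],
    [0, 0, 0.5, 0, 0],
    [0, 0, 0, 0, 0]
  ]
}}

```text
clock: 11.45
eef_pos: [0.5498, 0.0026, 0.175]
tool_rot: [3.14, 0.085, -0.004]
ft_force: [-0.4, 0.2, -4.6]
opening: 0.597
```

```bash
python3 - <<'E'
from w import *
save('w4.png',im)
b=box(.45,.65,-.1,.1,.078,.088); print("block",rect(b[:,:2]),len(b),b[:,2].mean())
f=box(.48,.62,-.07,.07,.1,.122);print("foot",rect(f[:,:2]),len(f), rect(f[f[:,2]>.114][:,:2]))
s=ctrl.state();print(s["eef_pos"],s["tool_rot"],s["q"])
print(yaw(),rel([.5505,.003,.1077]))
E
```

```text
block (array([550.5,   3.3]), array([120.6, 120.6]), 69.3) 15031 0.0829563480820161
foot (array([549.9,   3.5]), array([42.5, 44.1]), 68.4) 1397 (array([550.7,   5.8]), array([37.5, 43.7]), 68.3)
[0.5503 0.0026 0.1757] [ 3.1403  0.085  -0.002 ] [-0.0161  0.3329  1.7227 -0.0002  1.0873 -0.0701]
3.10051030113178 [ 0.0149 -0.0186  3.3997]
```

View pics/w4.png

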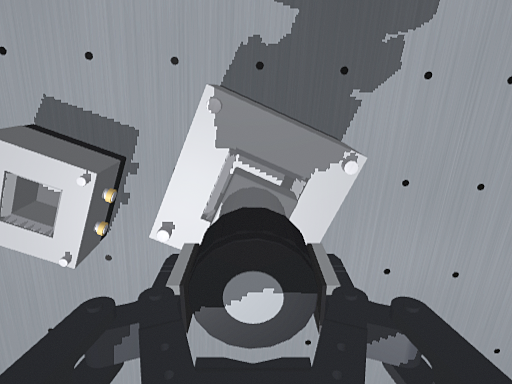

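Request:
{"method": "apply_moves", "body": {
  "commands": [
    [0, 0, 0.3, -0.2, 0],
    [0, 0, 0.3, 0, 0],
    [0, 0, 0.2, 0, 0],
    [0, 0, 0.2, 0, 0],
    [0, 0, 0.2, 0, 0]
  ]
}}

```text
clock: 12.12
eef_pos: [0.5507, 0.003, 0.1521]
tool_rot: [3.14, 0.108, 0.0]
ft_force: [0.4, -0.3, -4.1]
opening: 0.593
```

Request:
{"method": "apply_moves", "body": {
  "commands": [
    [0, 0, 0.15, 0, 0],
    [0, 0, 0.15, 0, 0],
    [0, 0, 0.15, 0, 0],
    [0, 0, 0.15, 0, 0]
  ]
}}

```text
clock: 12.62
eef_pos: [0.5507, 0.003, 0.1402]
tool_rot: [3.14, 0.108, 0.0]
ft_force: [-0.5, -0.5, -2.8]
opening: 0.593
```

Request:
{"method": "apply_moves", "body": {
  "commands": [
    [0, 0, 0.25, 0, 0],
    [0, 0, 0.25, 0, 0],
    [0, 0, 0.25, 0, 0],
    [0, 0, 0.25, 0, 0],
    [0, 0, 0.2, 0, 0]
  ]
}}

```text
clock: 13.25
eef_pos: [0.5506, 0.0031, 0.1159]
tool_rot: [3.14, 0.108, -0.0]
ft_force: [-0.7, -0.9, -4.5]
opening: 0.597
```

Request:
{"method": "apply_moves", "body": {
  "commands": [
    [0, 0, 0.1, 0, 0],
    [0, 0, 0.1, 0, 0],
    [0, 0, 0.1, 0, 0]
  ]
}}

```text
clock: 13.62
eef_pos: [0.5508, 0.003, 0.1103]
tool_rot: [3.14, 0.108, 0.0]
ft_force: [0.3, 0.4, -3.7]
opening: 0.597
```

Request:
{"method": "apply_moves", "body": {
  "commands": [
    [0, 0, 0.05, 0, 0],
    [0, 0, 0.05, 0, 0],
    [0, 0, 0.05, 0, 0]
  ]
}}

```text
clock: 14.0
eef_pos: [0.5507, 0.0031, 0.1075]
tool_rot: [-3.14, -0.108, -0.0]
ft_force: [-0.9, 0.3, -0.2]
opening: 0.592
```

Request:
{"method": "apply_moves", "body": {
  "commands": [
    [0, 0, 0.03, 0, 0],
    [0, 0, 0, 0, 0]
  ]
}}

```text
clock: 14.25
eef_pos: [0.5508, 0.0031, 0.1071]
tool_rot: [3.14, 0.108, 0.001]
ft_force: [-0.5, 0.2, 1.8]
opening: 0.595
```

Request:
{"method": "apply_moves", "body": {
  "commands": [
    [0, 0, 0, -0.5, 0],
    [0, 0, 0, -1, 0],
    [0, 0, 0, -1, 0],
    [0, 0, 0, -1, 0],
    [0, 0, -0.014, -1, 0]
  ]
}}

```text
clock: 14.88
eef_pos: [0.5504, 0.0037, 0.1072]
tool_rot: [-3.082, -0.6, 0.0]
ft_force: [-2.4, 2.5, 0.6]
opening: 0.596
```

```bash
cat > st.py <<'E'
from w import *
s=ctrl.state();print(s["clock"],yaw(),s["eef_pos"],s["ft_force"],s["wrist_torque"])
E
python3 st.py
```

```text
14.925 22.131376261517794 [0.5504 0.0037 0.1071] [-2.0279  4.0653  2.0106] [ 0.4347  0.2634 -0.2392]
```

Request:
{"method": "apply_moves", "body": {
  "commands": [
    [0, 0, -0.014, -1, 0],
    [0, 0, -0.014, -1, 0],
    [0, 0, -0.014, -1, 0],
    [0, 0, -0.014, -1, 0],
    [0, 0, -0.014, -1, 0]
  ]
}}

```text
clock: 15.55
eef_pos: [0.5503, 0.0036, 0.1074]
tool_rot: [-2.932, -1.125, 0.001]
ft_force: [1.0, 2.8, -6.5]
opening: 0.6
```

```bash
python3 st.py
```

```text
15.6 42.08568100890183 [0.5503 0.0035 0.1074] [ 0.3542  3.0346 -5.5817] [ 0.4597 -0.0098 -0.2809]
```

Request:
{"method": "apply_moves", "body": {
  "commands": [
    [0, 0, 0, -1, 0],
    [0, 0, 0, -1, 0],
    [0, 0, 0, -1, 0]
  ]
}}

```text
clock: 15.98
eef_pos: [0.5504, 0.0035, 0.1074]
tool_rot: [-2.799, -1.424, 0.001]
ft_force: [-0.2, 3.5, -6.0]
opening: 0.597
```

```bash
python3 st.py
```

```text
16.025 54.040892089021476 [0.5503 0.0035 0.1074] [ 0.8263  1.9877 -4.0635] [ 0.4065 -0.063  -0.3051]
```

Request:
{"method": "apply_moves", "body": {
  "commands": [
    [0, 0, 0, -1, 0],
    [0, 0, 0, -1, 0],
    [0, 0, 0, -1, 0],
    [0, 0, 0, -1, 0],
    [0, 0, 0, 0, 0]
  ]
}}

```text
clock: 16.65
eef_pos: [0.5504, 0.0032, 0.1077]
tool_rot: [-2.576, -1.797, 0.001]
ft_force: [0.3, 1.5, -6.9]
opening: 0.6
```

```bash
python3 st.py; python3 - <<'E'
from w import *
im2,d2,c2,P2=shoot("side"); save('s3.png',cv2.resize(im2[90:250,170:370],None,fx=3,fy=3),cv2.resize(im[130:,150:360],(397,480))[:, :200])
E
```

```text
16.7 69.80637839714204 [0.5503 0.0031 0.1077] [-0.2131  2.0774 -6.6164] [ 0.2855 -0.1092 -0.2109]
```

View pics/s3.png

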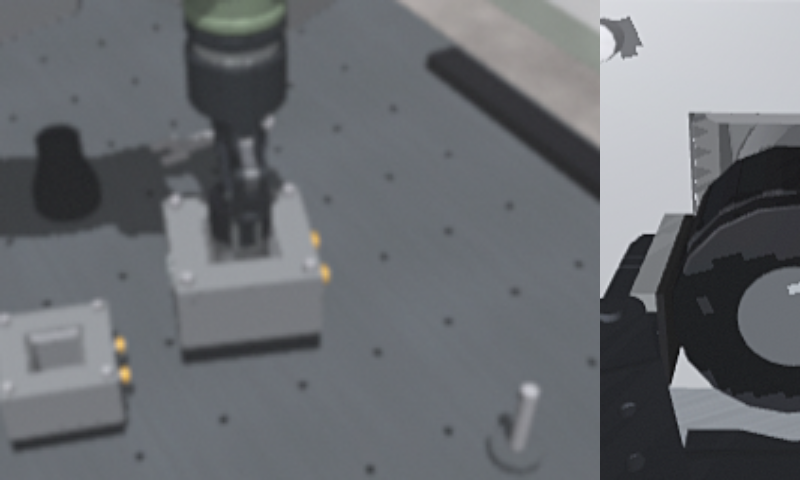

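Request:
{"method": "apply_moves", "body": {
  "commands": [
    [0, 0, 0, -0.8, 0],
    [0, 0, 0, 0, 0]
  ]
}}

```text
clock: 17.05
eef_pos: [0.5502, 0.003, 0.1079]
tool_rot: [-2.524, -1.87, 0.002]
ft_force: [0.9, 1.3, -9.1]
opening: 0.594
```

```bash
python3 st.py
```

```text
17.1 73.05415149727625 [0.5502 0.003  0.1079] [-1.0745  2.6279 -9.3146] [ 0.293  -0.0407 -0.2425]
```

Request:
{"method": "apply_moves", "body": {
  "commands": [
    [0, 0, 0, -0.8, 0],
    [0, 0, 0, 0, 0]
  ]
}}

```text
clock: 17.35
eef_pos: [0.5502, 0.003, 0.108]
tool_rot: [-2.471, -1.939, 0.002]
ft_force: [-0.0, 1.4, -9.6]
opening: 0.601
```

```bash
python3 st.py
```

```text
17.4 76.25128817505748 [0.5502 0.003  0.108 ] [  0.8646   1.647  -10.2088] [ 0.2345  0.0157 -0.266 ]
```

```bash
python3 - <<'E'
from w import *
s=ctrl.state();print(s["eef_pos"],s["q"])
xy=P[...,:2]-np.array(s["eef_pos"])[:2]
m=(np.hypot(xy[...,0],xy[...,1])<.018)&(P[...,2]>.10)&(P[...,2]<.16)
print("cap top wrist",np.median(P[m][:,2]),m.sum(), "tool-rel",np.median(P[m][:,2])-s["eef_pos"][2])
b=box(.45,.65,-.1,.1,.075,.09); print("block top",np.median(b[:,2]),rect(b[:,:2]))
m2=(np.hypot(xy[...,0],xy[...,1])<.03)&(P[...,2]>.10)&(P[...,2]<.16)
print(rect(P[m2][:,:2]))
save('w5.png',im[150:],)
E
```

```text
[0.5502 0.003  0.108 ] [-0.0154  0.4017  1.8105 -0.0002  0.9305 -1.3463]
cap top wrist 0.12918189856396756 5484 tool-rel 0.021195071011856734
block top 0.08298206785030016 (array([550.8,   3.6]), array([120.8, 121.2]), 69.1)
(array([549.6,   2.5]), array([56.1, 52.7]), 38.1)
```

View pics/w5.png

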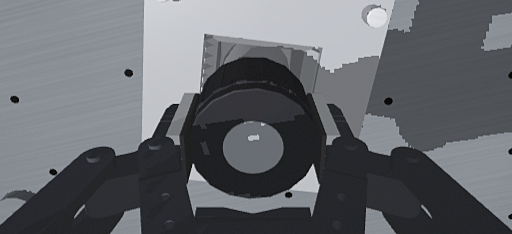

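Request:
{"method": "apply_moves", "body": {
  "commands": [
    [0, 0, 0, 0.4, 0],
    [0, 0, 0, 0, 0]
  ]
}}

```text
clock: 17.7
eef_pos: [0.5514, 0.0027, 0.1094]
tool_rot: [2.495, 1.905, 0.002]
ft_force: [0.3, 0.0, -2.8]
opening: 0.591
```

```bash
python3 st.py
```

```text
17.75 74.7471418237358 [0.5514 0.0027 0.1094] [-0.7693  0.2307 -2.9039] [ 0.0657  0.0503 -0.0597]
```

Request:
{"method": "apply_moves", "body": {
  "commands": [
    [0, 0, -0.1, 0, 0],
    [0, 0, 0, 0, 0]
  ]
}}

```text
clock: 18.0
eef_pos: [0.5512, 0.003, 0.1112]
tool_rot: [2.496, 1.906, 0.002]
ft_force: [-0.3, 1.3, -0.2]
opening: 0.594
```

```bash
python3 st.py; python3 st.py
```

```text
18.05 74.73844464339498 [0.5512 0.0031 0.1111] [-1.2948  1.0837  0.5232] [ 0.0822  0.1083 -0.0527]
18.1 74.74157734756999 [0.5512 0.0031 0.1111] [-1.3558  0.9225  1.7316] [0.1239 0.0859 0.0012]
```

Request:
{"method": "apply_moves", "body": {
  "commands": [
    [0, 0, -0.1, 0, 0],
    [0, 0, -0.1, 0, 0],
    [0, 0, 0, 0, 0],
    [0, 0, 0, 0, 0]
  ]
}}

```text
clock: 18.6
eef_pos: [0.5509, 0.003, 0.1146]
tool_rot: [2.496, 1.907, 0.001]
ft_force: [0.1, 0.4, 0.5]
opening: 0.595
```

```bash
for i in 1 2 3; do python3 st.py; done
```

```text
18.65 74.74230283334957 [0.5509 0.003  0.1145] [1.1128 0.3935 0.2189] [ 0.0508 -0.0162 -0.0517]
18.7 74.74146974162879 [0.5509 0.003  0.1145] [0.5116 0.8483 0.1608] [ 0.0629 -0.0644 -0.0027]
18.75 74.7428086186159 [0.5509 0.0031 0.1145] [ 0.7212 -0.6984  0.8198] [ 0.1384 -0.0811  0.0278]
```

Request:
{"method": "apply_moves", "body": {
  "commands": [
    [0, 0, -0.3, 0, 0],
    [0, 0, -0.3, 0, 0],
    [0, 0, -0.3, 0, 0],
    [0, 0, -0.32, 0, 0],
    [0, 0, 0, 0, 0]
  ]
}}

```text
clock: 19.38
eef_pos: [0.551, 0.003, 0.1395]
tool_rot: [2.496, 1.906, 0.002]
ft_force: [0.6, -0.3, -1.1]
opening: 0.595
```

```bash
for i in 1 2; do python3 st.py; done; python3 - <<'E'
from w import *
im2,d2,c2,Ps=shoot("side"); save('s4.png',cv2.resize(im2[130:220,200:300],(600,540),interpolation=cv2.INTER_CUBIC))
def bx(P,x0,x1,y0,y1,z0,z1):
    m=(P[...,0]>x0)&(P[...,0]<x1)&(P[...,1]>y0)&(P[...,1]<y1)&(P[...,2]>z0)&(P[...,2]<z1); return P[m]
for Q in (P,Ps):
    f=bx(Q,.525,.575,-.022,.028,.035,.15); print(np.histogram(f[:,2],bins=np.arange(.035,.15,.005)))
E
```

```text
19.425 74.74442597277056 [0.5508 0.003  0.1391] [-0.1671  0.7023 -0.195 ] [-0.0504  0.0129  0.01  ]
19.475 74.74047055751714 [0.5506 0.003  0.1388] [ 0.7101  0.3565 -0.087 ] [ 0.058  -0.0263  0.0481]
(array([ 25,  20, 262,  73,  86, 126, 132, 329, 421, 283, 152, 547, 120,
        81,  49,   0,   0,   0,  90, 270, 314, 355]), array([0.035, 0.04 , 0.045, 0.05 , 0.055, 0.06 , 0.065, 0.07 , 0.075,
       0.08 , 0.085, 0.09 , 0.095, 0.1  , 0.105, 0.11 , 0.115, 0.12 ,
       0.125, 0.13 , 0.135, 0.14 , 0.145]))
(array([ 0,  0,  0,  0,  2,  3,  5, 16, 37, 35, 25, 39, 32, 16, 26, 27,  3,
        0,  1, 15, 12, 14]), array([0.035, 0.04 , 0.045, 0.05 , 0.055, 0.06 , 0.065, 0.07 , 0.075,
       0.08 , 0.085, 0.09 , 0.095, 0.1  , 0.105, 0.11 , 0.115, 0.12 ,
       0.125, 0.13 , 0.135, 0.14 , 0.145]))
```

View pics/s4.png

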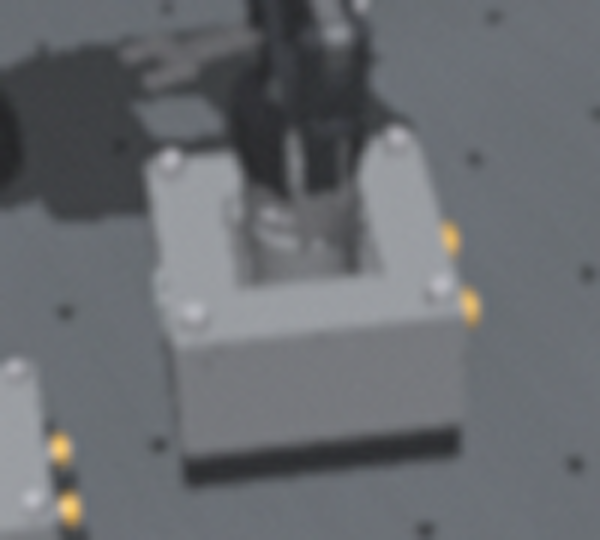

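```bash
python3 -c "
from w import *
f=box(.525,.575,-.03,.03,.088,.094); print('shoulder circle',circ(f[:,:2]),rect(f[:,:2]))
s=ctrl.state();print(s['clock'],s['eef_pos'],s['opening'])
print(order.hand_in())"
```

```text
shoulder circle (array([0.5491, 0.0042]), np.float64(0.01855923354240759)) (array([537.1,   8.1]), array([38.7, 13.7]), 71.6)
19.625 [0.5505 0.003  0.1385] 0.5932692127111752
the job is handed in; nothing more can be done
None
```

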